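# Slide the draining board out over the end of the step shelf

### The job

The white draining board lying flat on the steel step shelf is going to be washed. Push it with the fingertips, never picking it up, square against the shelf's raised back edge and along that edge towards the end where the white tub stands, until about 5 cm of it sticks out past the end of the shelf so that a hand can take it there. Leave it lying flat like that, and leave the moulds, the tub and the pot where they are.

Things in the scene. Friction and masses are not known exactly. Their poses are not given: they have to be found in the camera images.
- shelf: fixed steel step shelf on four legs. Origin under its centre at table height, z up. Deck 320 mm (its x) by 440 mm (its y), top face 120 mm above the origin. Its back edge (+x, away from the robot) is turned up 25 mm high over the full length, inner face at x = +156 mm. Front and both short ends (y = +-220 mm) are open, no lip. Turned up to 10 degrees either way.
- shelf_end_left (a point): middle of the shelf's left end edge (the shelf's y = +220 mm), on the deck's top face
- shelf_end_right (a point): middle of the shelf's right end edge (the shelf's y = -220 mm), on the deck's top face
- drain_board: origin at the centre of the underside of the loose white plastic draining board: 120 mm (its x) by 200 mm (its y) by 8 mm thick, fine ribs on top, about 0.2 kg. It lies flat on the rear part of the deck, its long side (y) roughly along the raised edge but a little skew and some 5 to 40 mm off it. It slides with friction and stops where it is left.
- tub: loose open white plastic tub, 294 x 224 mm over its rim and 85 mm high, standing on the table just beyond one end of the shelf (the left or the right one); origin at the centre of its underside
- pot: loose stainless pot with two loop handles, 190 mm across and 104 mm high, standing on the table beyond the other end of the shelf; origin at the centre of its underside
- mould_a: round white plastic cheese mould with a cheese in it, 82 mm across the rim, 65 mm high, standing loose on the front part of the shelf; origin at the centre of its underside
- mould_b: the same as mould_a, another one
- mould_c: smaller mould of that kind, 62 mm across, 55 mm high, also on the front part of the shelf; origin at the centre of its underside
Things that resemble listed ones, but are neither listed nor needed, are in the scene too. Of the things shaped like the drain_board, the white one is meant.

How it is judged:
By the outcome, as a careful person would: the job done as asked, in the order asked, and still so for the second after the job is handed in, with the robot touching nothing.
It also fails if it takes over 64 s, if anything falls off the work surface, if the arm or the gripper's body presses on something with over 40 N, if the wrist force passes 120 N, or if a joint passes its speed limit or range.

### The arm

A 6-joint arm with a two-finger parallel gripper is mounted at the origin on the work surface. World frame = base frame: x ahead of the robot, y to its left, z up, the work surface at z = 0. Lengths are in m, angles in rad, forces in N, time in s.
With the tool pointing down it reaches from about 0.25 to 0.725 m from the base axis. Payload 4 kg.
Tool frame: the origin (TCP) lies midway between the tips of the shut fingers; the grasp point (between the pads) lies 19 mm behind it; z points along the fingers, y is the direction in which the jaws open and shut (so a half turn about z gives the same grasp; the last joint's range is limited). The gripper opens to 85 mm and grips with 20 to 120 N. Pads are 22 mm wide; open, the fingers measure 114 mm over their backs; the gripper's body (76 mm by 85 mm) begins 54 mm behind the grasp point. The pads swing forward as they close: fully open they stand 13 mm farther back than shut.
Start: joints at [-1.145, 0.241, 0.005, 1.335, 0, 1.571], TCP at [0.207, -0.455, 0.231] pointing down, gripper open.
Joint ranges: [-2.72, 2.72], [-1.05, 1.87], [-1.09, 1.28], [-1.99, 2.15], [-1.42, 1.44], [-3.14, 3.14]. Speed limits (rad/s): [2.79, 2.79, 3.14, 3.14, 3.14, 3.14].

### API

Orientations are given as a unit quaternion [x, y, z, w].
In Python, from workcell import bot gives the robot as it stands.
- The arm moves only by the shell command python3 -m inch 'ROWS'. ROWS is JSON, a list of rows, each a list of 5 numbers: the shift along the tool's x, y, z scaled (see below), then the turn about the tool's z scaled (see below), then the closure, from 0 (fully open) to 1 (shut). A call has 1 to 10 rows; each row is the pose to reach, as a shift and turn from the pose commanded when the call began, along the tool's axes at that moment; what a row does not reach only later rows make up. The controller multiplies each number of a shift by 100 cm and each number of a turn by 120 degrees. A row lasts 1/8 s, in which the tool goes at most 62.5 mm and 10.7 degrees, less where a joint would pass 70% of its speed; a pose out of reach is approached as far as the arm can. A call with a number of a shift or a turn outside -1 to 1 is refused whole. A call with a gripper value outside its range is refused whole. The fingers move at their own pace and stop on an object; the grip force is fixed at half the most. Time passes only in rows, so rows that repeat a pose let the fingers close. It gives the time, the measured TCP pose, the force and the opening at its end, in the units of the state.
- bot.get_obs(): the state, without advancing time (a new reading comes with each control period).
- bot.camera(name): name is "side" or "top" or "wrist"; returns the picture (400x640x3 uint8, red, green, blue); there is no depth.
- bot.calibration(name): a dict with "intrinsics" (3x3 intrinsics, pixels), "xyz" and "attitude" of the camera in the world; the wrist camera has in their place "tool_from_camera" (4x4, takes a point from camera to tool coordinates, whose origin is the TCP and whose axes are the flange's). Camera axes: x right, y down, z forward; pixel columns grow to the right and rows downward; lengths in m; the calibration is good to about 2 mm. The wrist camera is an equidistant fisheye: a pixel r from the principal point sees the ray r / f radians off the axis. A picture is of the moment at which its call begins: read the wrist's pose just before it. calibration takes no time and is no camera call.
- bot.job_done(): hands the job in, once; it reports no verdict.
Trained networks look in the newest picture that a camera, given by its name, has taken for a name from the list of things; names that differ only in an ending like _2 or _b are one class to them, and where a whole thing is asked for, a point or a joint stands for the part that bears it (a point fixed in the world has none). Each returns a list of dicts, best first, with "score" (0 to 1); they miss things now and then, are a little off and sometimes report something else, mostly with a low value. They report only what shows in the picture. A call takes as long as a camera call. They do not tell look-alikes from the thing itself.
- bot.masks_of(camera, target): "pixels" (400x640 bool, what is visible of it) and "extent" ([left, top, width, height] as shares, 0 to 1, of the picture: columns of its width, rows of its height, round what is visible of it).
- bot.spot_point(camera, target): "point" ([column, row] as shares, 0 to 1, of the picture: columns of its width, rows of its height: a listed point, or the origin of a listed thing).
The state is a dict: "clock": time; "joint_pos": joint angles; "joint_vel": joint speeds; "tau": joint torques, N m; "eef_pos": TCP position; "tool_rot": TCP orientation; "ft_force": force on the tool from outside, world axes, zero at the start; "ft_torque": the same for the moment, N m; "grip_width": finger opening in m.
Only numpy, scipy, OpenCV 4.12 (cv2) and the standard library are available. Lean on these libraries where they do the work, as an engineer would, in place of code of your own. Each camera call takes 0.05 s, during which the arm holds its last target.

## Working session

There is one attempt and no reset: what is moved stays moved. The work goes in short steps, Python scripts to look and compute and a shell command to move; the robot and the scene stay as the last step left them, time stands still between calls to the robot, and variables do not carry over. Pictures are saved under pics/ and viewed, and the job is handed in when it is done.

```bash
ls; mkdir -p pics; python3 - <<'E'
from workcell import bot
import cv2
for n in ("top","side","wrist"):
    im=bot.camera(n); cv2.imwrite(f"pics/{n}0.png",im[:,:,::-1]); print(n,bot.calibration(n))
print(bot.get_obs())
E
```

```text
pics
top {'intrinsics': array([[478.84124487,   0.        , 324.86949952],
       [  0.        , 478.84124487, 195.98077458],
       [  0.        ,   0.        ,   1.        ]]), 'xyz': array([0.31559031, 0.00581199, 1.64279195]), 'attitude': array([-0.7019128 ,  0.70978638, -0.03493728,  0.04796987])}
side {'intrinsics': array([[449.92771124,   0.        , 318.52974743],
       [  0.        , 449.92771124, 195.32104819],
       [  0.        ,   0.        ,   1.        ]]), 'xyz': array([0.04416219, 1.1461027 , 0.87718822]), 'attitude': array([-0.16598986,  0.86255591, -0.46973481,  0.08828295])}
wrist {'intrinsics': array([[309.70691629,   0.        , 319.06930588],
       [  0.        , 309.70691629, 198.96685655],
       [  0.        ,   0.        ,   1.        ]]), 'tool_from_camera': array([[-1.11581067e-03, -9.52563797e-01, -3.04336930e-01,
         7.82019710e-02],
       [ 9.99999128e-01, -1.27786468e-03,  3.33307979e-04,
         3.66485168e-04],
       [-7.06398527e-04, -3.04336293e-01,  9.52564392e-01,
        -1.43188967e-01],
       [ 0.00000000e+00,  0.00000000e+00,  0.00000000e+00,
         1.00000000e+00]])}
{'clock': 0.15, 'joint_pos': array([-1.14497588e+00,  2.41228698e-01,  4.05323306e-03,  1.33518707e+00,
       -2.77346424e-05,  1.57076994e+00]), 'joint_vel': array([-0.00036053, -0.00159633,  0.00309075,  0.00038806,  0.0001056 ,
       -0.00183979]), 'tau': array([-4.55140234e-04, -3.72634220e+01,  2.52638966e+01,  1.24011689e-02,
       -8.36426284e-05,  5.32247313e-06]), 'eef_pos': array([ 0.20633458, -0.45493068,  0.23063052]), 'tool_rot': array([ 9.77417020e-01,  2.11318140e-01, -1.79017854e-04, -7.62492291e-04]), 'ft_force': array([-0.08431503,  0.78887796, -0.23143035]), 'ft_torque': array([ 0.0209198 , -0.02025429,  0.02952966]), 'grip_width': 0.08527282374837578}
```

View pics/top0.png

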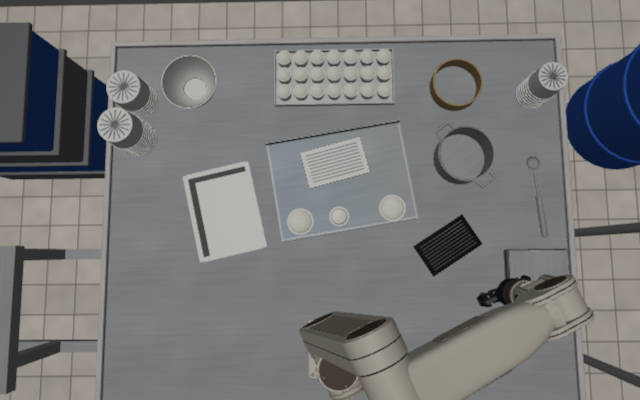

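View pics/side0.png

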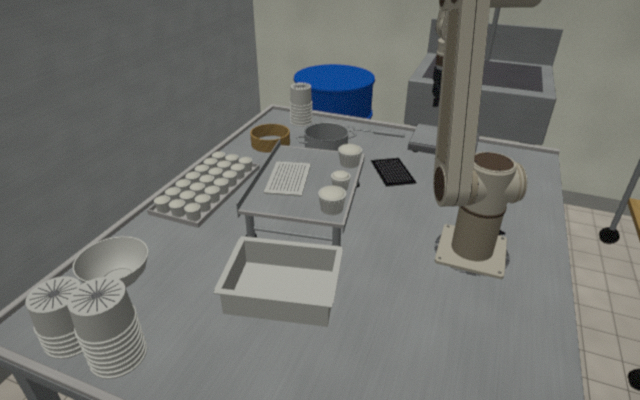

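View pics/wrist0.png

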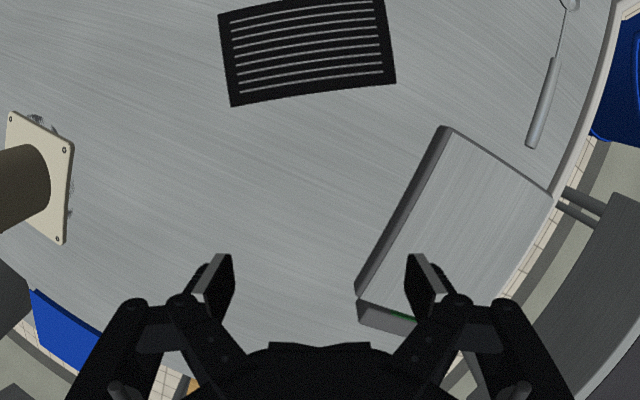

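The top picture shows image-up as +x and image-left as +y. The shelf runs from (266,143) to (417,217), with the white board on it at about (335,162). The tub is at (225,212), so at the left end, and the pot is at (464,155).

Candidates for the board are the white ribbed plate on the deck (335,162) and the black ribbed plate on the table (448,244). The grey plate on the table at (537,264) and the tub floor only look similar. I choose the white one on the deck and check it in a close crop.

```bash
cat > h.py <<'E'
import numpy as np, cv2
from scipy.spatial.transform import Rotation as R
from workcell import bot
def ray(cam,uv):
    c=bot.calibration(cam);K=c["intrinsics"];
    d=R.from_quat(c["attitude"]).apply(np.linalg.inv(K)@np.array([uv[0],uv[1],1.]))
    return c["xyz"],d
def at_z(cam,uv,z):
    o,d=ray(cam,uv); return o+d*(z-o[2])/d[2]
def proj(cam,p):
    c=bot.calibration(cam);q=R.from_quat(c["attitude"]).inv().apply(np.atleast_2d(p)-c["xyz"])
    q=(c["intrinsics"]@q.T).T; return q[:,:2]/q[:,2:]
E
python3 - <<'E'
from h import *
im=bot.camera("top"); cv2.imwrite("pics/crop1.png",cv2.resize(im[110:250,170:430,::-1],None,fx=3,fy=3,interpolation=cv2.INTER_CUBIC))
ms=bot.masks_of("top","drain_board")
for m in ms:
    P=m["pixels"]; 
    c=cv2.findContours(P.astype(np.uint8),0,1)[0]; c=max(c,key=cv2.contourArea)
    r=cv2.minAreaRect(c); b=cv2.boxPoints(r); print(m["score"],r)
    w=np.array([at_z("top",x,.128) for x in b]); print(w.round(4), np.linalg.norm(np.diff(w,axis=0),axis=1))
for n in ("shelf","tub","shelf_end_left","shelf_end_right","mould_a","mould_b","mould_c","pot"):
    for s in bot.spot_point("top",n)[:4]:
        uv=np.array(s["point"])*[640,400]; z=.12 if n[:4] in("shel","moul") and n!="shelf" else 0
        print(n,round(s["score"],2),uv.round(1),at_z("top",uv,z).round(4))
m=bot.masks_of("top","shelf")[0]
c=max(cv2.findContours(m["pixels"].astype(np.uint8),0,1)[0],key=cv2.contourArea)
b=cv2.boxPoints(cv2.minAreaRect(c));print(b);print([at_z("top",x,.12).round(4) for x in b])
E
```

```text
0.95 ((446.7927551269531, 244.71243286132812), (37.47048568725586, 60.22962188720703), 56.82148742675781)
[[ 0.3345 -0.2368  0.128 ]
 [ 0.4363 -0.3986  0.128 ]
 [ 0.3372 -0.4581  0.128 ]
 [ 0.2369 -0.2974  0.128 ]] [0.19114611 0.11563661 0.18954038]
0.72 ((333.6981201171875, 161.44338989257812), (40.246646881103516, 63.18585968017578), 74.05460357666016)
[[ 0.6422  0.1187  0.128 ]
 [ 0.6965 -0.078   0.128 ]
 [ 0.5694 -0.111   0.128 ]
 [ 0.5159  0.0838  0.128 ]] [0.20410823 0.13131641 0.20206708]
shelf 0.56 [342.6 181. ] [ 0.5609 -0.0268  0.    ]
tub 0.8 [231.9 209.2] [0.4673 0.3571 0.    ]
shelf_end_left 0.82 [274.8 194.5] [0.5019 0.1937 0.12  ]
shelf_end_right 0.58 [410.  169.6] [ 0.5772 -0.2413  0.12  ]
mould_a 0.63 [340.5 217.2] [ 0.4266 -0.016   0.12  ]
mould_a 0.59 [388.4 213. ] [ 0.4382 -0.1686  0.12  ]
mould_a 0.58 [298.1 221. ] [0.416  0.1191 0.12  ]
mould_b 0.63 [340.5 217.2] [ 0.4266 -0.016   0.12  ]
mould_b 0.59 [388.4 213. ] [ 0.4382 -0.1686  0.12  ]
mould_b 0.58 [298.1 221. ] [0.416  0.1191 0.12  ]
mould_c 0.63 [340.5 217.2] [ 0.4266 -0.016   0.12  ]
mould_c 0.59 [388.4 213. ] [ 0.4382 -0.1686  0.12  ]
mould_c 0.58 [298.1 221. ] [0.416  0.1191 0.12  ]
pot 0.75 [460.8 161.3] [ 0.6246 -0.4372  0.    ]
pot 0.71 [337.7 219.9] [ 0.4262 -0.0082  0.    ]
[[263.5561  141.78067]
 [399.74493 117.85562]
 [417.27936 217.66714]
 [281.0905  241.5922 ]]
[array([0.6753, 0.2308, 0.12  ]), array([ 0.7483, -0.2133,  0.12  ]), array([ 0.4223, -0.2596,  0.12  ]), array([0.3512, 0.1734, 0.12  ])]
```

View pics/crop1.png

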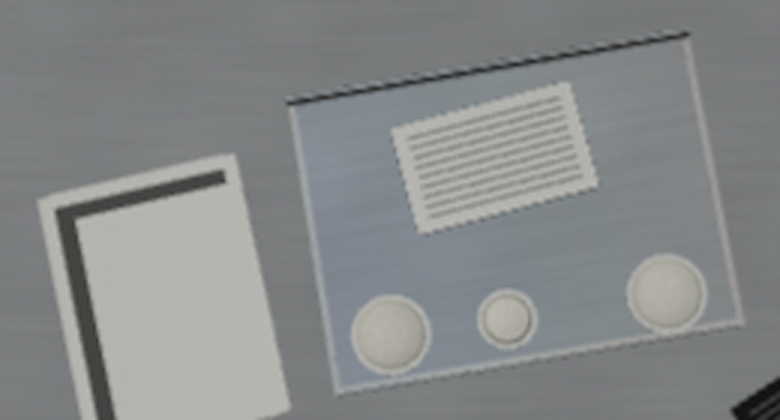

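The crop confirms it: the white ribbed plate on the deck has its corners at crop (391,129), (569,83), (597,187) and (418,234), and is skewed against the back edge. I'll compute the geometry in the shelf frame.

```bash
cat >> h.py <<'E'
def crop2px(p,s=3,o=(170,110)): return np.array(p)/s+np.array(o)-0.33
def shelf_fit():
    # front left, front right corners of deck top
    fl=at_z("top",crop2px((338,392)),.12); fr=at_z("top",crop2px((743,323)),.12)
    return fl,fr
E
python3 - <<'E'
from h import *
fl,fr=shelf_fit(); print(fl.round(4),fr.round(4),np.linalg.norm(fl-fr))
d=(fl-fr)[:2]; print("yaw front",np.degrees(np.arctan2(-d[0],d[1])))
bl=at_z("top",crop2px((289,103)),.145); br=at_z("top",crop2px((689,34)),.145)
d2=(bl-br)[:2]; print("lip top",bl.round(4),br.round(4),np.linalg.norm(d2),np.degrees(np.arctan2(-d2[0],d2[1])))
sl=np.array([.5019,.1937]);sr=np.array([.5772,-.2413]);d3=sl-sr;print(np.degrees(np.arctan2(-d3[0],d3[1])))
yaw=np.arctan2(-(d+d2)[0],(d+d2)[1]); 
Rm=np.array([[np.cos(yaw),-np.sin(yaw)],[np.sin(yaw),np.cos(yaw)]])
c=(fl+fr)[:2]/2+Rm@[.16,0]; c2=(sl+sr)/2; print("centre",c,c2,"yaw",yaw)
np.save("shelf.npy",[*c,yaw])
for n,p in (("fl",fl),("fr",fr),("bl",bl),("br",br)): print(n,(Rm.T@(p[:2]-c)).round(4))
for p in ((391,129),(569,83),(597,187),(418,234)):
    w=at_z("top",crop2px(p),.128); print(w.round(4),(Rm.T@(w[:2]-c)).round(4))
E
```

```text
[0.3552 0.1694 0.12  ] [ 0.4234 -0.2598  0.12  ] 0.4346650515794519
yaw front 9.028721388359493
lip top [0.662  0.2192 0.145 ] [ 0.7309 -0.2081  0.145 ] 0.4328631029211916 9.1602122094767
9.820776212213664
centre [ 0.54726247 -0.01990853] [ 0.53955 -0.0238 ] yaw 0.15872600592754116
fl [-0.1598  0.2173]
fr [-0.1602 -0.2173]
bl [0.1511 0.218 ]
br [ 0.1516 -0.2149]
[0.6358 0.1116 0.128 ] [0.1083 0.1159]
[ 0.6835 -0.0803  0.128 ] [ 0.125  -0.0812]
[ 0.5698 -0.108   0.128 ] [ 0.0083 -0.0906]
[0.5216 0.0833 0.128 ] [-0.009  0.106]
```

The board's back edge lies about 31 mm (left) to 48 mm (right side nearer by the skew) off the lip. Its relative skew is about 5°. Plan:
- **Push A:** fingers half open, jaw axis along the lip, pushing towards the lip.
- **Push B:** jaws across the board's right end, pushing +y by about 155 mm.

First I'll go above the start point of push A, turning to heading 9.1°.

```bash
python3 -m inch '[[0.047,-0.028,0,0.02,0.3],[0.094,-0.056,0,0.05,0.45],[0.14,-0.083,0,0.08,0.45],[0.188,-0.111,0,0.11,0.45],[0.235,-0.139,0,0.1275,0.45],[0.282,-0.167,0,0.1275,0.45],[0.329,-0.195,0,0.1275,0.45],[0.376,-0.223,0,0.1275,0.45],[0.423,-0.25,0,0.1275,0.45],[0.4646,-0.2753,0,0.1275,0.45]]'; python3 -m inch '[[0,0,0.03,0,0.45],[0,0,0.06,0,0.45],[0,0,0.08,0,0.45],[0,0,0.08,0,0.45]]'
python3 - <<'E'
from h import *
for n in ("top","side","wrist"): cv2.imwrite(f"pics/{n}1.png",bot.camera(n)[:,:,::-1])
o=bot.get_obs(); print({k:np.round(o[k],4) for k in("clock","eef_pos","tool_rot","ft_force","grip_width","joint_pos")})
x=R.from_quat(o["tool_rot"]).apply([1,0,0]); print(np.degrees(np.arctan2(x[1],x[0])))
E
```

```text
clock: 1.95
eef_pos: [0.517, -0.0109, 0.2314]
tool_rot: [0.997, 0.08, 0.0, 0.0]
ft_force: [0.4, -1.0, 0.2]
grip_width: 0.0471
clock: 2.45
eef_pos: [0.5145, -0.0126, 0.1497]
tool_rot: [0.997, 0.079, -0.002, -0.0]
ft_force: [0.1, -0.2, 0.3]
grip_width: 0.0468
{'clock': np.float64(2.6), 'eef_pos': array([ 0.5167, -0.0128,  0.1524]), 'tool_rot': array([9.969e-01, 7.920e-02, 9.000e-04, 1.000e-04]), 'ft_force': array([0.0428, 0.3507, 0.8436]), 'grip_width': np.float64(0.0473), 'joint_pos': array([-0.0248,  0.32  , -0.0981,  1.1507, -0.    ,  2.9582])}
9.088151972973277
```

View pics/wrist1.png

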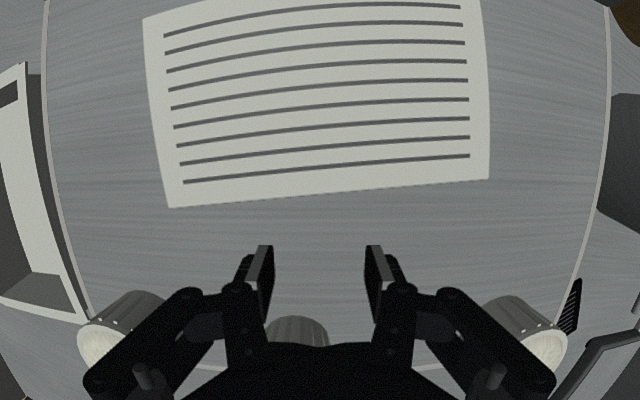

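View pics/side1.png

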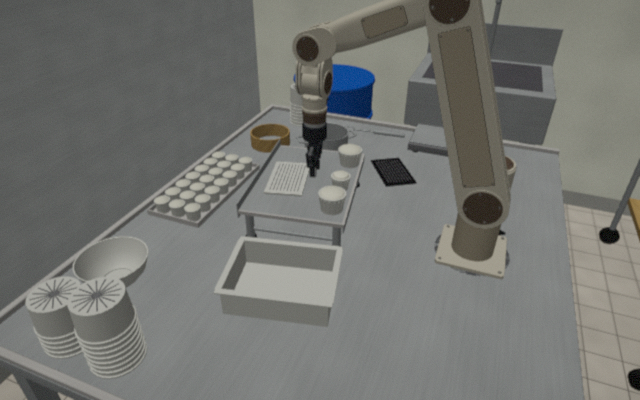

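The wrist picture shows the pads at (265,255) and (372,255), in front of the board's front edge, which runs (170,208) to (488,180). They are central to it and clear of the moulds. I'll probe down for deck contact.

```bash
python3 -m inch '[[0,0,0.015,0,0.45],[0,0,0.026,0,0.45],[0,0,0.026,0,0.45],[0,0,0.026,0,0.45]]'; python3 -m inch '[[0,0,0.002,0,0.45],[0,0,0.002,0,0.45],[0,0,0.002,0,0.45]]';  python3 -m inch '[[0,0,0.002,0,0.45],[0,0,0.002,0,0.45],[0,0,0.002,0,0.45]]'
```

```text
clock: 3.1
eef_pos: [0.5159, -0.0128, 0.1252]
tool_rot: [0.997, 0.079, -0.0, -0.0]
ft_force: [0.2, -1.1, -1.1]
grip_width: 0.0471
clock: 3.48
eef_pos: [0.516, -0.0127, 0.1235]
tool_rot: [0.997, 0.079, 0.0, 0.0]
ft_force: [0.0, 0.8, -0.9]
grip_width: 0.0474
clock: 3.85
eef_pos: [0.5159, -0.0127, 0.1213]
tool_rot: [0.997, 0.079, -0.0, -0.0]
ft_force: [-0.7, 0.6, 0.2]
grip_width: 0.0468
```

```bash
python3 -m inch '[[0,0,0.002,0,0.45],[0,0,0.002,0,0.45],[0,0,0.002,0,0.45]]';  python3 -m inch '[[0,0,0.0015,0,0.45],[0,0,0.0015,0,0.45],[0,0,0.0015,0,0.45]]'; python3 - <<'E'
from h import *
cv2.imwrite("pics/w2.png",bot.camera("wrist")[:,:,::-1])
E
```

```text
clock: 4.22
eef_pos: [0.5159, -0.0127, 0.1192]
tool_rot: [0.997, 0.079, -0.0, -0.0]
ft_force: [0.2, -0.6, -0.3]
grip_width: 0.0471
clock: 4.6
eef_pos: [0.5159, -0.0127, 0.1178]
tool_rot: [0.997, 0.079, -0.0, 0.0]
ft_force: [-0.3, -0.3, 0.5]
grip_width: 0.047
```

View pics/w2.png

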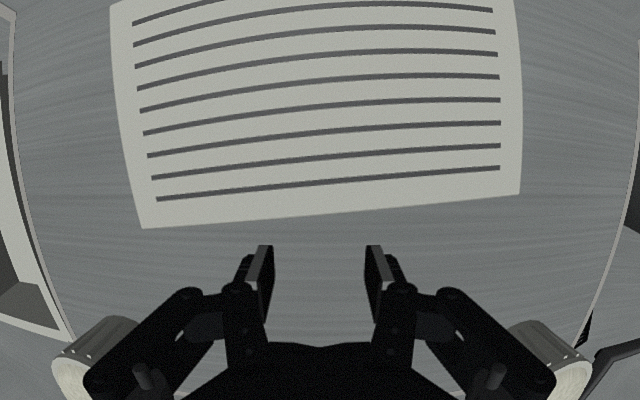

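```bash
python3 -m inch '[[0,0,0.0015,0,0.45],[0,0,0.0015,0,0.45],[0,0,0.0015,0,0.45]]';  python3 -m inch '[[0,0,0.0015,0,0.45],[0,0,0.0015,0,0.45],[0,0,0.0015,0,0.45]]'
```

```text
clock: 5.03
eef_pos: [0.5161, -0.0127, 0.1175]
tool_rot: [0.997, 0.079, 0.001, 0.0]
ft_force: [-2.6, 0.0, 7.2]
grip_width: 0.0472
clock: 5.4
eef_pos: [0.5161, -0.0127, 0.1175]
tool_rot: [0.997, 0.079, 0.001, 0.0]
ft_force: [-6.1, -0.1, 15.2]
grip_width: 0.0471
```

The deck contact is at TCP z of 0.1177. I'll raise to about 0.120, so the tips sit 2.5 mm above the deck, then push towards the lip (tool +x).

```bash
python3 -m inch '[[0,0,-0.006,0,0.45],[0,0,-0.006,0,0.45],[0.008,0,-0.006,0,0.45],[0.016,0,-0.006,0,0.45],[0.024,0,-0.006,0,0.45],[0.032,0,-0.006,0,0.45],[0.038,0,-0.006,0,0.45],[0.044,0,-0.006,0,0.45],[0.044,0,-0.006,0,0.45]]'; python3 - <<'E'
from h import *
cv2.imwrite("pics/w3.png",bot.camera("wrist")[:,:,::-1])
im=bot.camera("top"); cv2.imwrite("pics/crop3.png",cv2.resize(im[110:250,170:430,::-1],None,fx=3,fy=3,interpolation=cv2.INTER_CUBIC))
E
```

```text
clock: 6.52
eef_pos: [0.5603, -0.0058, 0.1208]
tool_rot: [0.997, 0.079, 0.001, 0.0]
ft_force: [0.6, -0.4, 0.6]
grip_width: 0.047
```

View pics/w3.png

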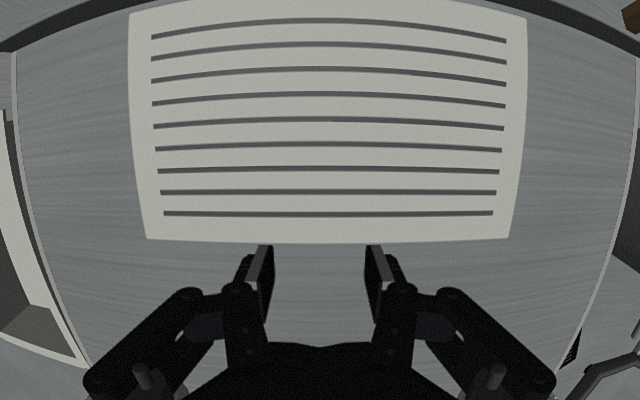

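View pics/crop3.png

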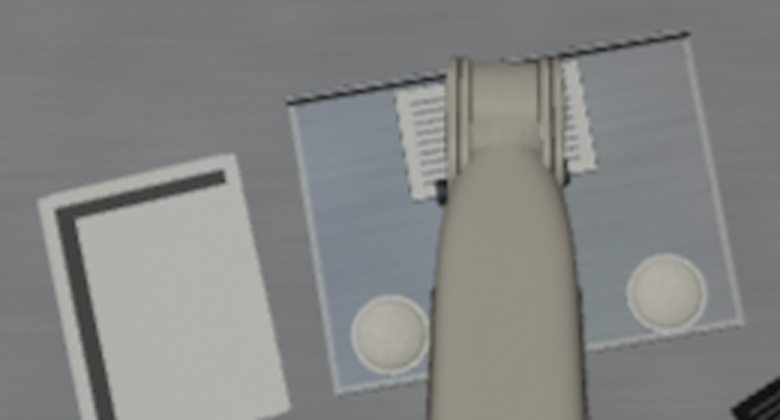

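The fingers are against the board's front edge (146,238)–(510,240), and it has turned square with the gripper. A narrow gap to the lip remains. I'll keep pushing until the lip's force is felt.

```bash
python3 -m inch '[[0.003,0,0,0,0.45],[0.006,0,0,0,0.45],[0.006,0,0,0,0.45]]'; python3 -m inch '[[0.002,0,0,0,0.45],[0.003,0,0,0,0.45],[0.003,0,0,0,0.45]]'; python3 -m inch '[[0.002,0,0,0,0.45],[0.003,0,0,0,0.45],[0.003,0,0,0,0.45]]'
```

```text
clock: 7.0
eef_pos: [0.5653, -0.0049, 0.1209]
tool_rot: [0.997, 0.079, -0.0, 0.0]
ft_force: [-1.6, 0.4, 1.4]
grip_width: 0.047
clock: 7.38
eef_pos: [0.567, -0.0047, 0.1208]
tool_rot: [0.997, 0.079, -0.001, 0.0]
ft_force: [-5.4, 1.0, 5.2]
grip_width: 0.0466
clock: 7.75
eef_pos: [0.5672, -0.0047, 0.1207]
tool_rot: [0.997, 0.079, -0.004, 0.0]
ft_force: [-13.0, -2.2, 8.5]
grip_width: 0.0472
```

The board is pressed against the lip with about 13 N. Next I back off, lift, turn 90°, and move outside the board's right end.

```bash
python3 -m inch '[[-0.015,0,0,0,0.45],[-0.02,0,-0.03,0,0.45],[-0.02,0,-0.06,0,0.45],[-0.02,0,-0.08,0,0.45]]'; python3 - <<'E'
from h import *
cv2.imwrite("pics/w4.png",bot.camera("wrist")[:,:,::-1])
E
python3 -m inch '[[0.02,0.02,0,-0.08,0.45],[0.04,0.04,0,-0.16,0.45],[0.06,0.06,0,-0.24,0.45],[0.087,0.1,0,-0.33,0.45],[0.087,0.131,0,-0.41,0.45],[0.087,0.131,0,-0.5,0.45],[0.087,0.131,0,-0.58,0.45],[0.087,0.131,0,-0.66,0.45],[0.087,0.131,0,-0.75,0.45],[0.087,0.131,0,-0.75,0.45]]'; python3 - <<'E'
from h import *
cv2.imwrite("pics/w5.png",bot.camera("wrist")[:,:,::-1])
im=bot.camera("top"); cv2.imwrite("pics/crop5.png",cv2.resize(im[110:250,170:430,::-1],None,fx=3,fy=3,interpolation=cv2.INTER_CUBIC))
E
```

```text
clock: 8.25
eef_pos: [0.553, -0.0069, 0.2026]
tool_rot: [0.997, 0.079, 0.002, -0.0]
ft_force: [0.6, 0.7, -0.4]
grip_width: 0.0474
clock: 9.55
eef_pos: [0.6585, -0.1226, 0.2]
tool_rot: [0.65, 0.76, 0.0, 0.0]
ft_force: [-0.3, -0.0, -0.3]
grip_width: 0.0468
```

View pics/w4.png

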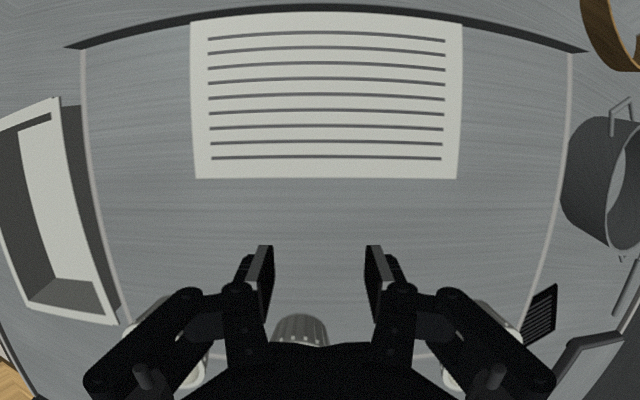

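View pics/w5.png

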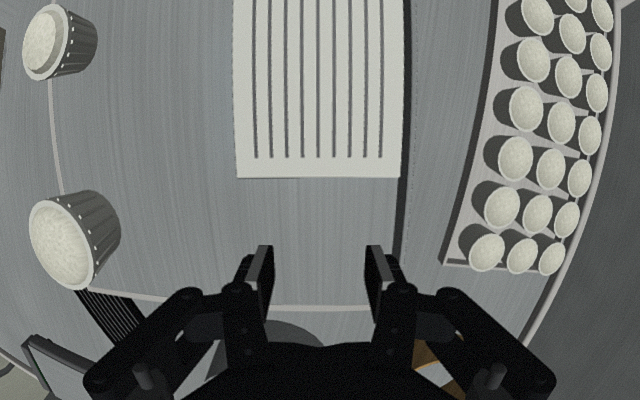

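View pics/crop5.png

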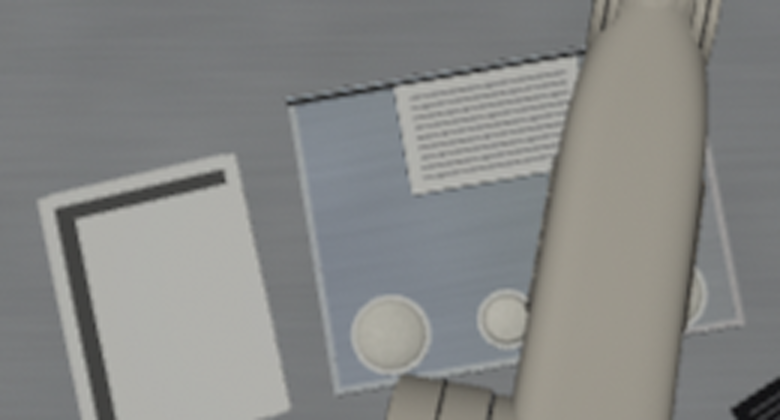

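The board is flush with the lip, with no gap left along (400,0–175) in the wrist view. The fingers are centred on its right end edge at row 178. I'll descend and push part of the way along the edge.

```bash
python3 -m inch '[[0,0,0.03,0,0.45],[0,0,0.06,0,0.45],[0,0,0.0795,0,0.45],[0,0,0.0795,0,0.45]]'; python3 -m inch '[[0.01,0,0,0,0.45],[0.02,0,0,0,0.45],[0.035,0,0,0,0.45],[0.05,0,0,0,0.45],[0.065,0,0,0,0.45],[0.08,0,0,0,0.45],[0.095,0,0,0,0.45],[0.11,0,0,0,0.45],[0.12,0,0,0,0.45],[0.12,0,0,0,0.45]]'; python3 - <<'E'
from h import *
cv2.imwrite("pics/w6.png",bot.camera("wrist")[:,:,::-1])
im=bot.camera("top"); cv2.imwrite("pics/crop6.png",cv2.resize(im[110:250,170:430,::-1],None,fx=3,fy=3,interpolation=cv2.INTER_CUBIC))
E
```

```text
clock: 10.15
eef_pos: [0.6576, -0.1225, 0.12]
tool_rot: [0.65, 0.76, -0.0, -0.001]
ft_force: [-0.3, 0.7, -0.2]
grip_width: 0.0469
clock: 11.4
eef_pos: [0.6387, -0.0025, 0.121]
tool_rot: [0.648, 0.761, 0.0, -0.001]
ft_force: [0.1, -0.7, -0.1]
grip_width: 0.0469
```

View pics/w6.png

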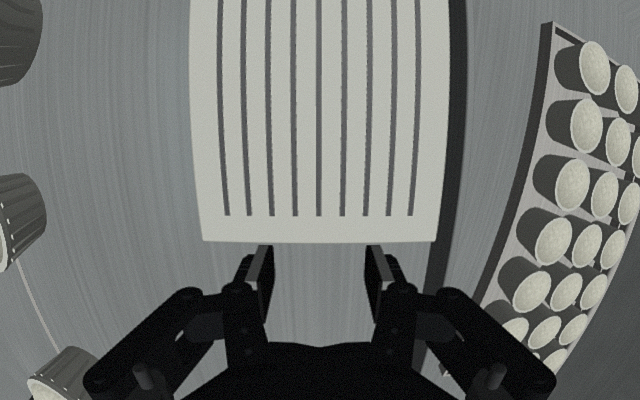

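View pics/crop6.png

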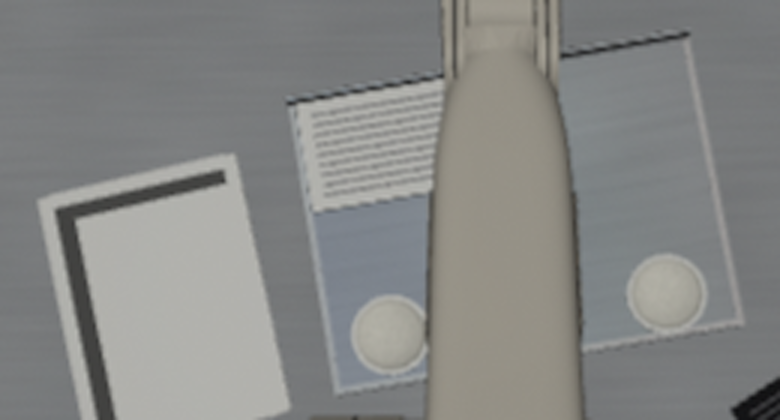

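The board's left end (314,212 in the crop) is about 6 mm short of the shelf end (309,212). About 56 mm is left, so I'll push 52 mm and then measure.

```bash
python3 -m inch '[[0.01,0,0,0,0.45],[0.022,0,0,0,0.45],[0.034,0,0,0,0.45],[0.044,0,0,0,0.45],[0.052,0,0,0,0.45],[0.052,0,0,0,0.45]]'; python3 - <<'E'
from h import *
cv2.imwrite("pics/w7.png",bot.camera("wrist")[:,:,::-1])
im=bot.camera("top"); cv2.imwrite("pics/crop7.png",cv2.resize(im[125:235,220:340,::-1],None,fx=6,fy=5,interpolation=cv2.INTER_CUBIC))
im=bot.camera("side"); cv2.imwrite("pics/side7.png",cv2.resize(im[120:280,190:390,::-1],None,fx=3.5,fy=3.5,interpolation=cv2.INTER_CUBIC))
E
```

```text
clock: 12.25
eef_pos: [0.6309, 0.0483, 0.1215]
tool_rot: [0.648, 0.761, 0.0, -0.0]
ft_force: [0.1, -0.6, 0.5]
grip_width: 0.0469
```

View pics/crop7.png

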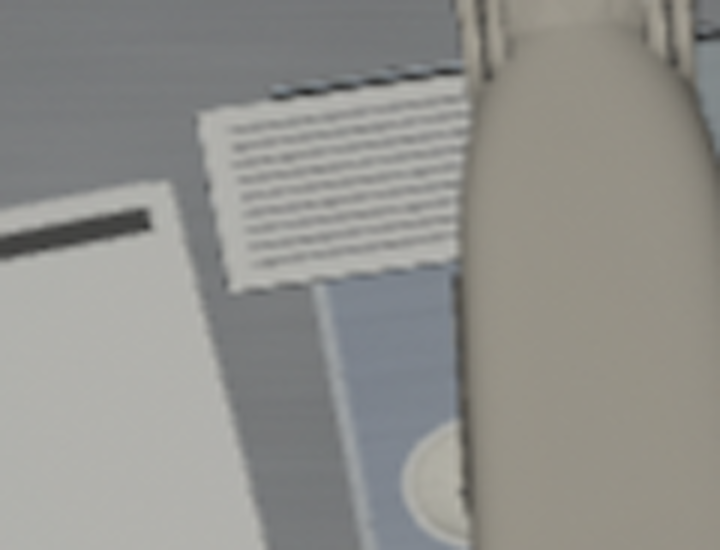

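View pics/w7.png

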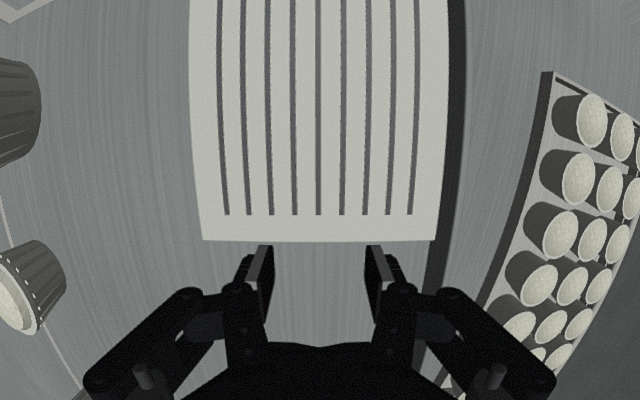

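View pics/side7.png

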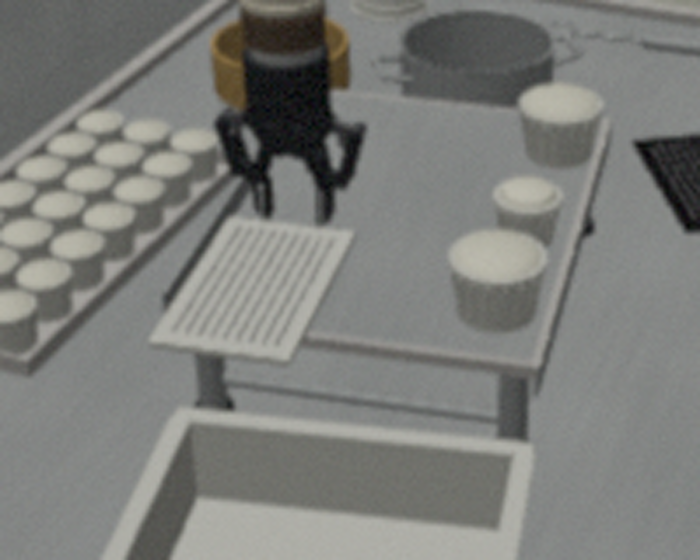

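```bash
python3 - <<'E'
from h import *
x,y,yaw=np.load("shelf.npy")
Rm=np.array([[np.cos(yaw),-np.sin(yaw)],[np.sin(yaw),np.cos(yaw)]])
f=lambda p,z:(Rm.T@(at_z("top",np.array([p[0]/6+220-.4,p[1]/5+125-.4]),z)[:2]-[x,y])).round(4)
print("board",f((231,291),.128),f((199,115),.128),"shelf edge",f((314,290),.12),f((366,545),.12),f((272,97),.145))
print("tcp",Rm.T@(bot.get_obs()["eef_pos"][:2]-[x,y]))
E
```

```text
board [0.0344 0.2643] [0.151  0.2638] shelf edge [0.0288 0.2212] [-0.1378  0.2194] [0.1517 0.2214]
tcp [0.09341206 0.0531118 ]
```

The overhang measures about 43.5 mm. Image and finger position agree (board end at 0.264, shelf edge at 0.2205). I'll push 6 mm more, then back off and lift.

```bash
python3 -m inch '[[0.003,0,0,0,0.45],[0.0065,0,0,0,0.45],[0.0065,0,0,0,0.45],[0.0065,0,0,0,0.45]]'; python3 -m inch '[[-0.01,0,0,0,0.45],[-0.02,0,0,0,0.45],[-0.03,0,-0.03,0,0.45],[-0.04,0,-0.07,0,0.45],[-0.06,0,-0.1,0,0.45],[-0.1,0,-0.1,0,0.45],[-0.15,0,-0.1,0,0.45],[-0.2,0,-0.1,0,0.45],[-0.22,0,-0.1,0,0.45],[-0.22,0,-0.1,0,0.45]]'; python3 - <<'E'
from h import *
cv2.imwrite("pics/w8.png",bot.camera("wrist")[:,:,::-1])
im=bot.camera("top"); cv2.imwrite("pics/crop8.png",cv2.resize(im[110:250,170:330,::-1],None,fx=5,fy=4,interpolation=cv2.INTER_CUBIC))
im=bot.camera("side"); cv2.imwrite("pics/side8.png",cv2.resize(im[120:280,190:390,::-1],None,fx=3.5,fy=3.5,interpolation=cv2.INTER_CUBIC))
E
```

```text
clock: 12.9
eef_pos: [0.6299, 0.0535, 0.1214]
tool_rot: [0.649, 0.761, 0.0, 0.0]
ft_force: [0.7, -1.4, 0.7]
grip_width: 0.0471
clock: 14.15
eef_pos: [0.6644, -0.1654, 0.2207]
tool_rot: [0.65, 0.76, 0.0, -0.0]
ft_force: [-0.1, -1.8, -0.3]
grip_width: 0.047
```

View pics/crop8.png

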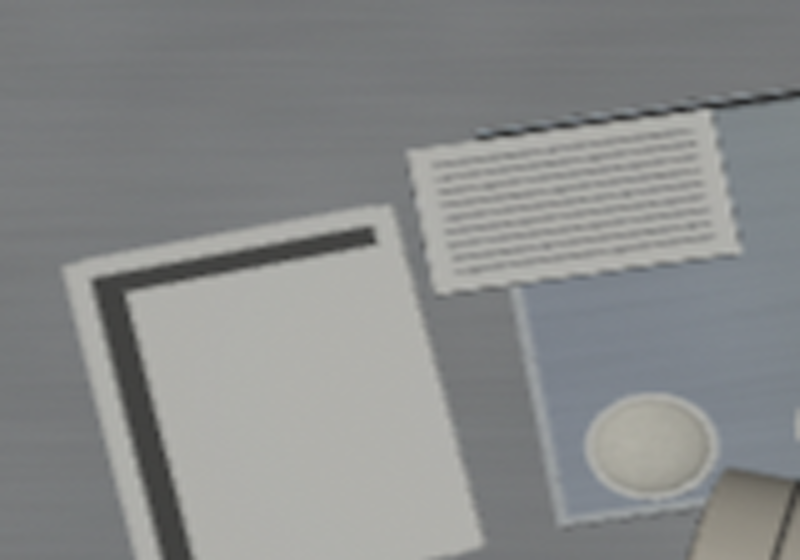

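View pics/w8.png

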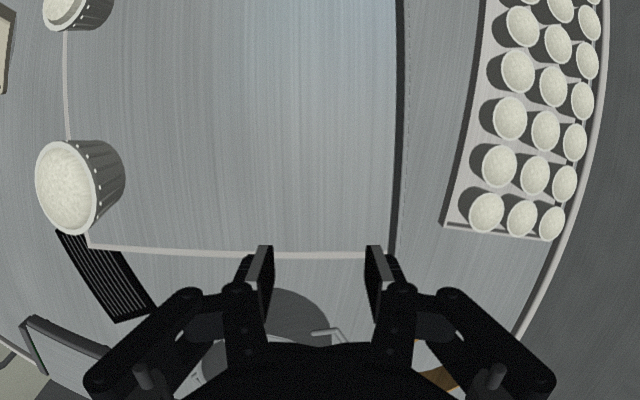

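View pics/side8.png

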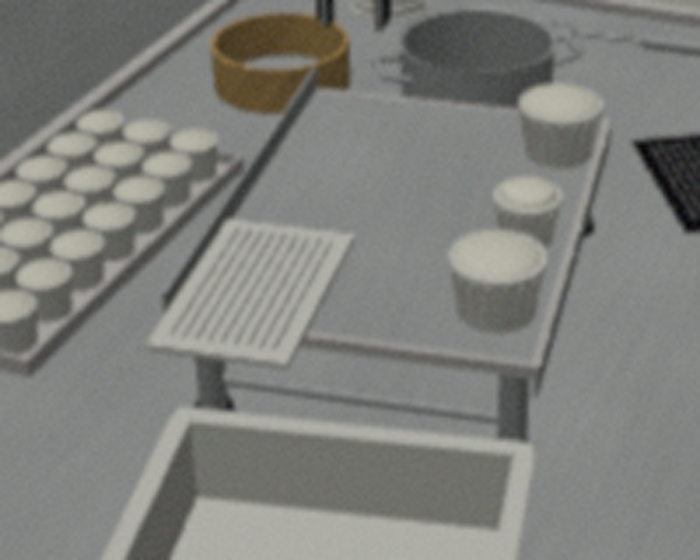

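```bash
python3 - <<'E'
from h import *
x,y,yaw=np.load("shelf.npy")
Rm=np.array([[np.cos(yaw),-np.sin(yaw)],[np.sin(yaw),np.cos(yaw)]])
f=lambda p,z:(Rm.T@(at_z("top",np.array([p[0]/5+170-.4,p[1]/4+110-.4]),z)[:2]-[x,y])).round(4)
for p in ((408,152),(712,110),(742,253),(438,295)): print("board",f(p,.128))
print("shelf edge",f((516,290),.12),f((560,525),.12),f((480,135),.145))
# side view: end edges
s=lambda p,z:(Rm.T@(at_z("side",np.array([p[0]/3.5+190-.36,p[1]/3.5+120-.36]),z)[:2]-[x,y])).round(4)
print("side board",[s(p,.128) for p in((150,342),(290,358),(352,232),(235,222))],"edge",s((537,368),.12),s((306,340),.12),s((165,300),.12))
im=bot.camera("top"); cv2.imwrite("pics/t9.png",im[:,:,::-1])
for m in bot.masks_of("top","drain_board"):
    c=max(cv2.findContours(m["pixels"].astype(np.uint8),0,1)[0],key=cv2.contourArea); r=cv2.minAreaRect(c)
    print([(Rm.T@(at_z("top",b,.128)[:2]-[x,y])).round(4) for b in cv2.boxPoints(r)])
E
```

```text
board [0.1519 0.2688]
board [0.1522 0.0693]
board [0.0334 0.0697]
board [0.0331 0.2674]
shelf edge [0.0299 0.2182] [-0.161   0.2199] [0.1534 0.2189]
side board [array([0.1507, 0.2672]), array([0.0331, 0.2629]), array([0.0364, 0.0664]), array([0.1453, 0.0735])] edge [-0.1608  0.2213] [0.0315 0.2257] [0.1661 0.1963]
[array([0.1549, 0.2712]), array([0.1547, 0.0712]), array([0.0344, 0.0713]), array([0.0346, 0.2694])]
[array([-0.2455, -0.1839]), array([-0.1705, -0.3557]), array([-0.2749, -0.3989]), array([-0.3487, -0.2282])]
```

View pics/t9.png

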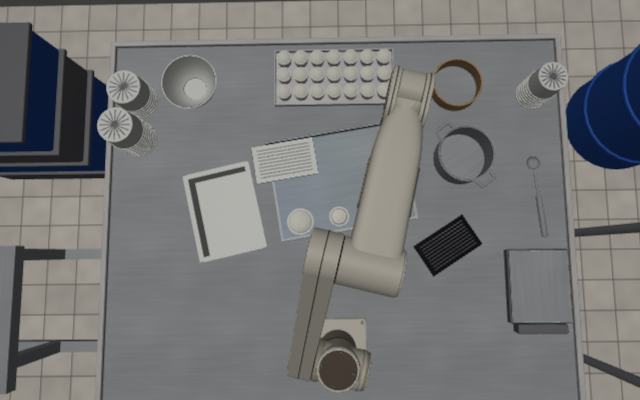

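```bash
python3 - <<'E'
import cv2,numpy as np
a=cv2.imread("pics/w7.png")[0:245,400:500]; b=cv2.imread("pics/w4.png")[0:60,180:480]
cv2.imwrite("pics/z.png",cv2.resize(a,None,fx=3,fy=2.4,interpolation=cv2.INTER_NEAREST))
s7=cv2.imread("pics/side7.png").astype(int);s8=cv2.imread("pics/side8.png").astype(int)
x=np.vstack([s7[320:400,140:340],s8[320:400,140:340]]).astype(np.uint8); cv2.imwrite("pics/z2.png",cv2.resize(x,None,fx=3,fy=3))
E
```

```text
(no output)
```

View pics/z.png

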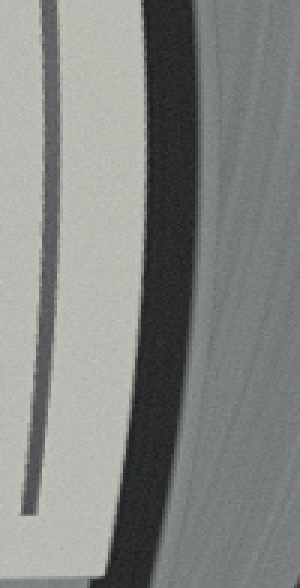

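View pics/z2.png

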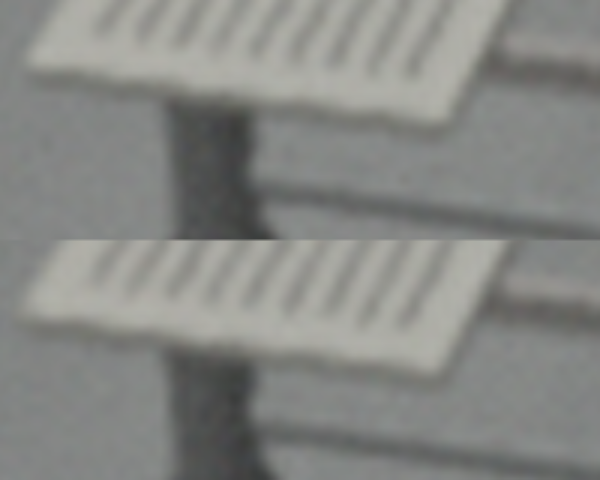

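The wrist close-up shows the lip's dark inner face running right up to and under the board's edge, so there is no deck strip between and it is flush. The side view confirms the last nudge moved the board. The robot is clear, so I hand in.

```bash
python3 - <<'E'
from h import *
o=bot.get_obs(); print(o["clock"],o["eef_pos"],o["ft_force"])
for n in ("tub","mould_a","pot"):
    for s in bot.spot_point("top",n)[:3]: print(n,round(s["score"],2),(np.array(s["point"])*[640,400]).round(1))
print(bot.job_done())
E
```

```text
14.4 [ 0.66471228 -0.16180498  0.22157589] [-0.32157248  0.7799653   0.41664183]
tub 0.84 [229.5 210.9]
mould_a 0.84 [339.9 219.6]
mould_a 0.77 [296.8 224.4]
pot 0.87 [457.2 161.9]
the job is handed in; nothing more can be done
None
```

I pushed the white draining board square against the shelf's raised back edge, then along that edge towards the tub at the left end. It lies flat with about 5 cm sticking out past the end of the shelf. I handed the job in at about 14.5 s with the gripper clear of everything. The board was only pushed with the half-open fingertips, never picked up.

**Overhang:** by hand-read corners in the top picture it is about 49 mm, by the network's mask about 51 mm. My corner readings in the side picture did not agree among themselves, so I used that view only to confirm the last push moved the board.

**Flush with the edge:** the wrist view shows no strip of deck between board and raised edge, and the board's back edge runs parallel to it within about 0.5 mm. That view was taken just before the last 6 mm push. I did not press the board against the edge again afterwards.

**Other things:** the tub, the pot and the two moulds the network found show no visible move, within its few-pixel scatter. The third mould was behind the arm in the last picture, but in the side view taken after the push it looked unmoved.

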